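# Set the running clearance of a goldsmith's sheet clamp

### The arm

A 6-joint arm with a two-finger parallel gripper is mounted at the origin on the work surface. World frame = base frame: x ahead of the robot, y to its left, z up, the work surface at z = 0. Lengths are in m, angles in rad, forces in N, time in s.
With the tool pointing down it reaches from about 0.3 to 0.95 m from the base axis. Payload 3.1 kg.
Tool frame: the origin (TCP) lies midway between the tips of the shut fingers; the grasp point (between the pads) lies 19 mm behind it (arm.pinch_z is the distance from the TCP to the grasp point, in m); z points along the fingers, y is the direction in which the jaws open and shut (so a half turn about z gives the same grasp; the last joint's range is limited). The gripper opens to 85 mm and grips with 20 to 120 N. Pads are 22 mm wide; open, the fingers measure 114 mm over their backs; the gripper's body (76 mm by 85 mm) begins 54 mm behind the grasp point. The pads swing forward as they close: fully open they stand 13 mm farther back than shut.
Start: joints at [-1.339, 0.308, 1.634, -0, 1.2, -0.07], TCP at [0.186, -0.597, 0.231] pointing down, gripper open.
Joint ranges: [-3.06, 3.06], [-0.79, 1.96], [0.05, 2.63], [-1.19, 4.34], [0.05, 2.64], [-2.94, 2.94]. Speed limits (rad/s): [2.79, 2.79, 3.14, 3.14, 3.14, 3.14].

### API

Orientations are given as a unit quaternion [x, y, z, w].
In Python, from station import arm gives the robot as it stands.
- The arm moves only by the tool move_arm, never from a script. Its argument "commands" is a list of rows, each an object with "slide": the shift along the tool's x, y, z in m, a list of three; "roll": the turn about the tool's z in degrees; "grip": the finger opening in m, from 0 to 0.0854. A call has 1 to 10 rows; each row is the pose to reach, as a shift and turn from the pose measured when the call began, along the tool's axes at that moment; what a row does not reach only later rows make up. A row lasts 1/10 s, in which the tool goes at most 50 mm and 8.59 degrees, less where a joint would pass 70% of its speed; a pose out of reach is approached as far as the arm can. A call with a gripper value outside its range is refused whole. The fingers move at their own pace and stop on an object; "grip_force" is the grip in N (left out, the last holds). Time passes only in rows, so rows that repeat a pose let the fingers close. It gives the time, the measured TCP pose, the force and the opening at its end, in the units of the state.
- arm.get_obs(): the state, without advancing time (a new reading comes with each control period).
- arm.camera(name): name is "scene" or "top" or "wrist"; returns a dict with "image" (400x640x3 uint8, red, green, blue), "range_z" (400x640 float32, m along the optical axis (not along the pixel's ray), 0 where there is no reading), "fovy" (degrees; the focal length in pixels is half the picture's height over the tangent of half this angle, whatever the lens; pixels are square), "cx", "cy" (the principal point, pixels), "dist" ([k1, k2, p1, p2, k3] as OpenCV has them; the pictures are not rectified), "xyz" and "orientation" of the camera in the world. Camera axes: x right, y down, z forward; pixel columns grow to the right and rows downward; lengths in m; the calibration is good to about 2 mm. A picture is of the moment at which its call begins.
- arm.close_job(): hands the job in, once; it reports no verdict.
The state is a dict: "time_s": time; "qpos": joint angles; "joint_velocities": joint speeds; "tau": joint torques, N m; "tool_pos": TCP position; "tool_rot": TCP orientation; "wrist_force": force on the tool from outside, world axes, zero at the start; "wrist_torque": the same for the moment, N m; "grip_width": finger opening in m.
Only numpy, scipy, OpenCV 4.12 (cv2) and the standard library are available. Lean on these libraries where they do the work, as an engineer would, in place of code of your own. Each camera call takes 0.05 s, during which the arm holds its last target.

### The job

Lift the emery stick off the clamp and lay it flat in the metal tray, then turn the brass thumbscrew clockwise until it seats. Back it off a quarter turn from there and finish still holding the thumbscrew firmly between the fingers at that setting, because a locknut will be tightened while you hold it. Leave the doming block, bowl and hammer where they are.

Things in the scene. Friction and masses are not known exactly. Their poses are not given: they have to be found in the camera images.
- screw (a joint): angle of the brass thumbscrew, rad: 0 when seated against a hard stop, negative when unscrewed (starts between -2.1 and -1.05; -1.571 is a quarter turn back from seated; loose-side stop at -2.4). Grows clockwise seen from above. It stays where it is left; turning takes about 0.05 N m. The screw does not rise or fall as it turns
- screw_grip (a point): point on the thumbscrew's vertical axis, half-way up its wing, 80 mm above the work surface. The brass wing is a flat bar 52 mm long (its x), 12 mm thick (its y), 24 mm high (12 mm above and below this point), pinched across its thickness from above. A red stripe on top marks its +x end; seated, that end points along the clamp's +x. Wing underside 16 mm above the bridge plate
- clamp: sheet clamp bolted to the bench: green iron base 120 x 190 x 16 mm (x, y, z), four posts, and a flat steel bridge plate 100 x 170 mm centred over it whose top is 52 mm above the work surface; a brass sheet under it sticks out to +x, reaching 100 mm from the centre. Origin at the centre of the underside, z up. The thumbscrew's axis is at x = +18 mm, y = -50 mm
- stick_center (a point): centre of the loose emery stick, a wooden bar 22 mm wide (its x), 140 mm long (its y) and 20 mm high (z), about 0.06 kg, half wrapped in grey emery. It lies on the bridge plate along the clamp's y, on the -x side of the thumbscrew, in the way of the wing and of fingers there. Its centre is about 60 mm from the screw along the clamp's y, clear of the wing
- tray: open aluminium tray fixed to the bench, 210 mm (its x) x 110 mm (its y), 28 mm high, walls and floor 4 to 5 mm thick. Origin at the centre of its underside. It may stand to the left or right of the clamp
- doming_block: bystander: dark steel doming block, 55 mm cube with dimples on top, loose, origin at the centre of its underside; leave alone
- bowl: bystander: small blue ceramic bowl, 76 mm across, 40 mm high, loose, origin at the centre of its underside; leave alone
- hammer: bystander: hammer lying on the bench beyond the clamp, 220 mm long along its x (head at +x), loose; leave alone
Mind the look-alikes: they are no part of the job. What is meant by the part that bears stick_center is not black, green or red, and is the larger of those in its own colour.

How it is judged:
On the way, in this order (a step that is already met when the one before it is completed fails the run):
1. the emery stick lies flat in the tray, let go (x of stick_center in the frame of tray between -0.035 and 0.035 m and y of stick_center in the frame of tray between -0.043 and 0.043 m and z of stick_center in the frame of tray below 0.021 m and contact force between the fingers and stick below 0.2 N and linear speed of stick below 0.03 m/s), for 0.3 s.
2. the thumbscrew is turned clockwise until it seats (value of joint screw above -0.07 rad), for 0.2 s.
3. the thumbscrew is backed off a quarter turn and held (value of joint screw between -1.771 and -1.371 rad and velocity of joint screw between -0.1 and 0.1 rad/s and contact force between the fingers and screw above 2 N), for 0.2 s.
At the end, for the whole second after the job is handed in: The thumbscrew stands a quarter turn (1.571 rad, within 0.2) back from its seat, still, with the fingers pressing on it (over 2 N); the emery stick lies flat in the tray, let go and at rest (its centre within 35 mm along and 43 mm across the tray's centre, under 21 mm above the tray's underside) (all of step 1 and all of step 3); the arm keeps its last pose, push and grip.
It fails at once if the doming block is moved more than 20 mm (distance of doming_block from where it was at the start of the episode above 0.02 m).
It fails at once if the bowl is moved more than 20 mm (distance of bowl from where it was at the start of the episode above 0.02 m).
It fails at once if the hammer is moved more than 20 mm (distance of hammer from where it was at the start of the episode above 0.02 m).
It also fails if it takes over 72 s, if anything falls off the work surface, if the arm or the gripper's body presses on something with over 40 N, if the wrist force passes 120 N, or if a joint passes its speed limit or range.

## Working session

There is one attempt and no reset: what is moved stays moved. The work goes in short steps, Python scripts to look and compute and a tool call to move; the robot and the scene stay as the last step left them, time stands still between calls to the robot, and variables do not carry over. Pictures are saved under pics/ and viewed, and the job is handed in when it is done.

Besides the shell and the picture viewer there is one more tool, called as a command line: name --argument value ..., lists and objects as JSON in quotes. move_arm: Moves the arm, as the interface text tells. Its arguments: {"type":"object","properties":{"commands":{"type":"array","items":{"type":"object","properties":{"slide":{"type":"array","items":{"type":"number"}},"roll":{"type":"number"},"grip":{"type":"number"}}}},"grip_force":{"type":"number"}},"required":["commands"]}

```bash
mkdir -p pics; ls
python3 - <<'E'
from station import arm
import cv2,pickle
for n in ["scene","top"]:
    c=arm.camera(n); pickle.dump(c,open(f"{n}0.pkl","wb"))
    cv2.imwrite(f"pics/{n}0.png",c["image"][:,:,::-1])
    print(n,c["fovy"],c["cx"],c["cy"],c["dist"],c["xyz"],c["orientation"])
print(arm.get_obs())
E
```

```text
pics
scene 47.81001234755979 317.3660806909739 194.38893987986023 [-0.11394746  0.          0.          0.          0.        ] [ 1.02226137 -0.299465    0.97384255] [ 0.8474143   0.45263168 -0.13401125 -0.24301141]
top 43.53403357250085 316.92490397815334 204.1438502906842 [-0.06232941  0.          0.          0.          0.        ] [0.29851671 0.00556345 1.12566921] [ 0.72220716 -0.68228967  0.0804346  -0.08017418]
{'time_s': 0.1, 'qpos': array([-1.33869096e+00,  3.08976287e-01,  1.63508049e+00, -7.61671044e-06,
        1.19967693e+00, -6.97114687e-02]), 'joint_velocities': array([-0.00230394, -0.00093388, -0.00297146, -0.000617  ,  0.00057198,
       -0.00154207]), 'tau': array([ 2.42116266e-05, -4.16408873e+01, -2.77644557e+01, -1.18284765e-04,
        4.03104932e-03, -1.76799495e-05]), 'tool_pos': array([ 0.18557572, -0.59602419,  0.23011545]), 'tool_rot': array([ 9.88634143e-01,  1.50337569e-01, -9.03639658e-05, -1.06671228e-03]), 'wrist_force': array([ 0.62321347, -0.00483698, -0.16005102]), 'wrist_torque': array([-0.01437011,  0.01467494, -0.07547163]), 'grip_width': 0.08563537224330052}
```

View pics/scene0.png

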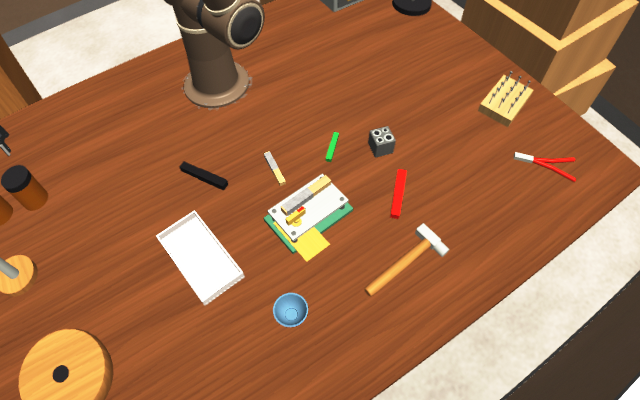

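View pics/top0.png

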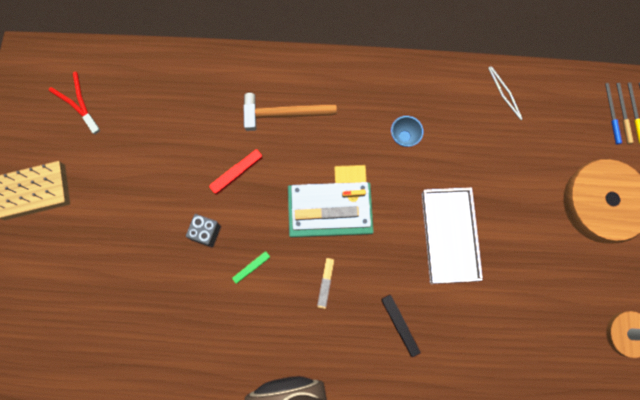

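The scene and top pictures show these sticks (top view pixels): wood/grey on the clamp (326,213), smaller wood/grey on the bench (326,283), black (400,325), red (236,171) and green (251,267). The one on the clamp fits: it is wood/grey and the larger of the two. The tray is at (452,235) and the thumbscrew at about (353,194). I'll confirm this in a crop and measure.

```bash
cat > h.py <<'E'
import numpy as np,cv2
from scipy.spatial.transform import Rotation as R
def K(c):
    f=200/np.tan(np.radians(c["fovy"]/2)); return np.array([[f,0,c["cx"]],[0,f,c["cy"]],[0,0,1]])
def ray(c,uv):
    uv=np.asarray(uv,float).reshape(-1,1,2)
    n=cv2.undistortPoints(uv,K(c),np.array(c["dist"])).reshape(-1,2)
    return np.c_[n,np.ones(len(n))]@R.from_quat(c["orientation"]).as_matrix().T
def plane(c,uv,z):
    d=ray(c,uv); o=np.array(c["xyz"]); return o+d*((z-o[2])/d[:,2])[:,None]
def cloud(c):
    v,u=np.mgrid[:400,:640]; d=ray(c,np.c_[u.ravel(),v.ravel()])
    return (np.array(c["xyz"])+d*c["range_z"].reshape(-1,1)).reshape(400,640,3)
def rect(c,mask,z,off=(0,0)):
    cs,_=cv2.findContours(mask.astype(np.uint8),cv2.RETR_EXTERNAL,cv2.CHAIN_APPROX_NONE)
    k=max(cs,key=cv2.contourArea).reshape(-1,2)
    P=plane(c,k,z)[:,:2]; return cv2.minAreaRect((P*1000).astype(np.float32))
E
python3 - <<'E'
import pickle,cv2
from h import *
c=pickle.load(open("top0.pkl","rb")); s=pickle.load(open("scene0.pkl","rb"))
a=cv2.resize(c["image"][160:320,270:390],None,fx=4,fy=4,interpolation=2)[:600]
b=cv2.resize(s["image"][140:270,250:370],None,fx=3,fy=3,interpolation=2)[:600]
cv2.imwrite("pics/crop0.png",np.hstack([a,np.pad(b[:,:310],((0,600-b[:,:310].shape[0]),(0,0),(0,0)))])[:,:,::-1])
X=cloud(c); im=c["image"].astype(int); hsv=cv2.cvtColor(c["image"],cv2.COLOR_RGB2HSV)
roi=np.zeros((400,640),bool)
def box(m,x0,y0,x1,y1):
    o=np.zeros_like(m);o[y0:y1,x0:x1]=m[y0:y1,x0:x1];return o
z=X[...,2]
print("bench z",np.median(z[320:390,200:240]),"plate",np.median(z[186:192,300:330]),"stick",np.median(z[210:216,300:350]),"wing",z[194,353],z[194,347],z[194,360])
st=box((z>.062),290,203,364,224); print("stick",rect(c,st,.072),st.sum())
grn=box((hsv[...,0]>40)&(hsv[...,0]<95)&(hsv[...,1]>120),280,175,380,240);print("green",rect(c,cv2.morphologyEx((box(z>.008,280,180,380,240)).astype(np.uint8),cv2.MORPH_CLOSE,np.ones((3,3))),.016))
pl=box((hsv[...,1]<60)&(hsv[...,2]>150),280,178,380,232);print("plate",rect(c,pl,.052))
tr=box((hsv[...,1]<70)&(hsv[...,2]>120),410,175,495,295);print("tray",rect(c,tr,.028),rect(c,tr,0.014))
wg=box(z>.08,335,180,375,203);print("wing",rect(c,wg,.092),wg.sum(),X[wg].mean(0))
rd=box((hsv[...,1]>150)&((hsv[...,0]<6)|(hsv[...,0]>174))&(hsv[...,2]>150),335,185,372,203);v,u=np.nonzero(rd);print("red",u.mean(),v.mean(),plane(c,[[u.mean(),v.mean()]],.092))
E
```

```text
bench z -0.0008218914979928327 plate 0.05157248239991086 stick 0.07142184482224923 wing 0.09130790191680993 0.08927037111742275 0.08868016006587531
stick ((524.6640014648438, -8.654434204101562), (24.793109893798828, 139.15670776367188), 6.588947296142578) 716
green ((545.5465698242188, -16.62744140625), (134.48049926757812, 192.54653930664062), 8.150720596313477)
plate ((546.3280029296875, -17.35503387451172), (101.95755767822266, 171.04061889648438), 5.497181415557861)
tray ((502.0489501953125, -291.25390625), (214.61056518554688, 118.41392517089844), 5.903020858764648) ((504.6448974609375, -295.0395812988281), (217.34779357910156, 119.92426300048828), 5.903008460998535)
wing ((567.7555541992188, -63.44023132324219), (15.40263557434082, 51.36811828613281), 3.3171393871307373) 158 [ 0.55191031 -0.06025598  0.14891369]
red 346.5 192.5 [[ 0.56693388 -0.04952448  0.092     ]]
```

View pics/crop0.png

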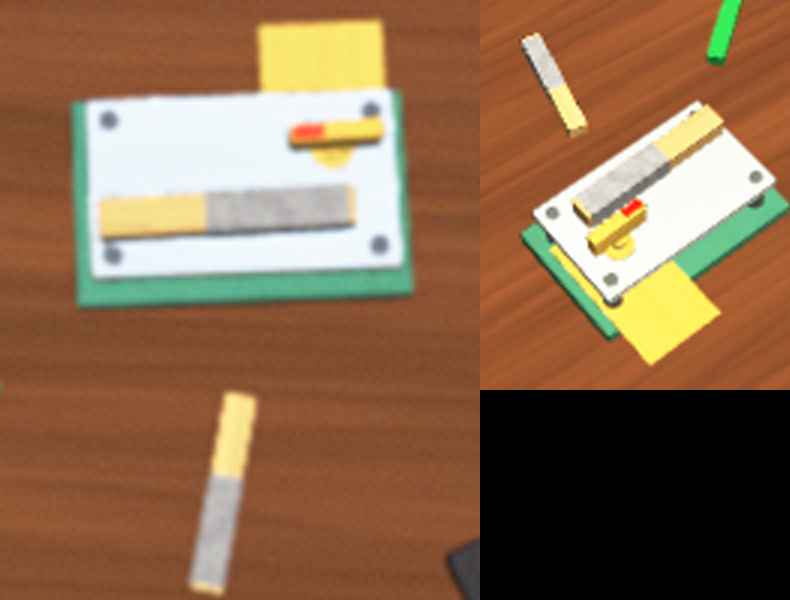

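The crop confirms it: the large wood/grey stick lies on the plate, the thumbscrew has its red end at +y (screw at about -1.53 rad), and the lone small stick is a decoy. The clamp is at about (0.546,-0.017) with yaw 5.7°, the stick at (0.524,-0.008), and the tray at about (0.502,-0.294) with yaw 5.9°, its long axis roughly along world x.

```bash
cat > go.py <<'E'
import sys
from station import arm
from h import *
o=arm.get_obs(); M=R.from_quat(o["tool_rot"]).as_matrix()
yaw=np.degrees(np.arctan2(M[1,1],M[0,1]))
print("t",o["time_s"],"pos",o["tool_pos"].round(4),"yyaw",yaw.round(2),"tilt z",M[:,2].round(4),"q",o["qpos"].round(2),"F",o["wrist_force"].round(1),"T",o["wrist_torque"].round(2),"w",round(o["grip_width"],4))
if len(sys.argv)>4:
    x,y,z,a=map(float,sys.argv[1:5])
    print("slide",(M.T@(np.array([x,y,z])-o["tool_pos"])).round(4),"roll",round((yaw-a+90)%180-90,2))
E
python3 go.py .524 -.005 .17 6.2
```

```text
t 0.1 pos [ 0.1856 -0.596   0.2301] yyaw -72.71 tilt z [-5.0e-04  2.1e-03 -1.0e+00] q [-1.34  0.31  1.64 -0.    1.2  -0.07] F [ 0.6 -0.  -0.2] T [-0.01  0.01 -0.08] w 0.0856
slide [ 0.4988 -0.4636  0.0612] roll -78.91
```

move_arm --commands '[{"slide":[0.05,-0.046,0.006],"roll":-8,"grip":0.085},{"slide":[0.1,-0.093,0.012],"roll":-16,"grip":0.085},{"slide":[0.15,-0.139,0.018],"roll":-24,"grip":0.085},{"slide":[0.2,-0.185,0.024],"roll":-32,"grip":0.085},{"slide":[0.25,-0.232,0.03],"roll":-40,"grip":0.085},{"slide":[0.3,-0.278,0.037],"roll":-48,"grip":0.085},{"slide":[0.35,-0.325,0.043],"roll":-56,"grip":0.085},{"slide":[0.4,-0.371,0.049],"roll":-64,"grip":0.085},{"slide":[0.45,-0.418,0.055],"roll":-72,"grip":0.085},{"slide":[0.499,-0.464,0.061],"roll":-79,"grip":0.085}]'

```text
time_s: 1.1
tool_pos: [0.4333, -0.1625, 0.1861]
tool_rot: [0.665, 0.747, 0.001, -0.001]
wrist_force: [0.9, -0.8, -0.5]
grip_width: 0.0849
```

```bash
python3 go.py .524 -.005 .17 6.2
```

```text
t 1.1 pos [ 0.4333 -0.1625  0.1861] yyaw 6.59 tilt z [-5.e-04  2.e-03 -1.e+00] q [-0.45  0.05  2.04  0.    1.05 -0.57] F [ 0.9 -0.8 -0.5] T [-0.09 -0.07  0.05] w 0.0849
slide [0.146  0.1081 0.0163] roll 0.39
```

move_arm --commands '[{"slide":[0.04,0.03,0.005],"roll":0},{"slide":[0.08,0.06,0.01],"roll":0},{"slide":[0.12,0.09,0.014],"roll":0.4},{"slide":[0.146,0.108,0.016],"roll":0.4},{"slide":[0.146,0.108,0.016],"roll":0.4},{"slide":[0.146,0.108,0.016],"roll":0.4},{"slide":[0.146,0.108,0.016],"roll":0.4}]'

```text
invalid input at $.commands[0]: expected keys slide, roll, grip
```

```bash
python3 go.py .524 -.005 .057 6.2
python3 - <<'E'
from station import arm
import cv2,pickle
c=arm.camera("wrist");pickle.dump(c,open("w1.pkl","wb"));cv2.imwrite("pics/w1.png",c["image"][:,:,::-1])
print(c["xyz"],c["fovy"],c["cx"],c["cy"],c["dist"])
E
```

```text
t 1.1 pos [ 0.4333 -0.1625  0.1861] yyaw 6.59 tilt z [-5.e-04  2.e-03 -1.e+00] q [-0.45  0.05  2.04  0.    1.05 -0.57] F [ 0.9 -0.8 -0.5] T [-0.09 -0.07  0.05] w 0.0849
slide [0.1458 0.1082 0.1293] roll 0.39
[ 0.42459336 -0.08450094  0.32927016] 61.349501767363385 319.37426958988044 196.57607970677253 [0.01224426 0.         0.         0.         0.        ]
```

View pics/w1.png

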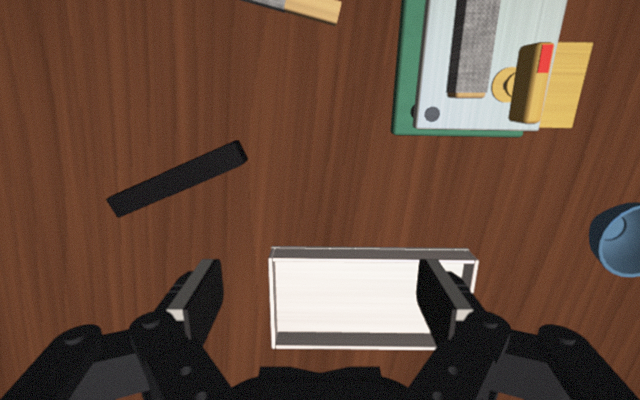

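The move was refused because each row needs a grip value. The wrist view still shows the tray rim well, with corners at about (271,247), (474,250), (478,347) and (272,349), so I'll measure the tray from it.

move_arm --commands '[{"slide":[0.04,0.03,0.005],"roll":0,"grip":0.085},{"slide":[0.08,0.06,0.01],"roll":0,"grip":0.085},{"slide":[0.12,0.09,0.014],"roll":0.4,"grip":0.085},{"slide":[0.146,0.108,0.016],"roll":0.4,"grip":0.085},{"slide":[0.146,0.108,0.016],"roll":0.4,"grip":0.085},{"slide":[0.146,0.108,0.016],"roll":0.4,"grip":0.085},{"slide":[0.146,0.108,0.016],"roll":0.4,"grip":0.085}]'

```text
time_s: 1.85
tool_pos: [0.5245, 0.0016, 0.1705]
tool_rot: [0.665, 0.746, 0.003, -0.003]
wrist_force: [-0.2, -0.5, 0.4]
grip_width: 0.0852
```

```bash
python3 go.py .524 -.005 .057 6.2
python3 - <<'E'
from station import arm
import cv2,pickle
from h import *
w=pickle.load(open("w1.pkl","rb"))
P=plane(w,[[271,247],[474,250],[478,347],[272,349]],.028);print(P.round(4),P.mean(0),np.linalg.norm(P[0]-P[1]),np.linalg.norm(P[0]-P[3]))
c=arm.camera("wrist");pickle.dump(c,open("w2.pkl","wb"));cv2.imwrite("pics/w2.png",c["image"][:,:,::-1])
E
```

```text
t 1.85 pos [0.5245 0.0016 0.1705] yyaw 6.57 tilt z [-0.      0.0081 -1.    ] q [-0.08  0.19  1.92  0.01  1.04 -0.2 ] F [-0.2 -0.5  0.4] T [-0.02 -0.08  0.  ] w 0.0852
slide [-0.0074 -0.0013  0.1134] roll 0.37
[[ 0.3942 -0.2381  0.028 ]
 [ 0.5933 -0.2182  0.028 ]
 [ 0.6268 -0.3319  0.028 ]
 [ 0.4041 -0.3608  0.028 ]] [ 0.50458839 -0.28724647  0.028     ] 0.2001144210315804 0.12315480976375809
```

View pics/w2.png

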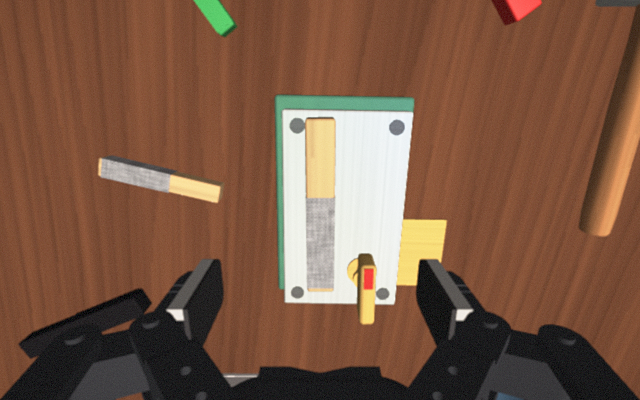

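The wrist view shows the stick at (320,205), between x=306 and 335, nearly parallel to the image columns, with the wing at (367,290). I'll compute positions from it.

```bash
python3 - <<'E'
import pickle
from h import *
w=pickle.load(open("w2.pkl","rb"))
P=plane(w,[[306,119],[335,119],[334,287],[307,287]],.072);print(P.round(4),P.mean(0))
P=plane(w,[[360,266],[375,266],[375,323],[361,323]],.092);print(P.round(4),P.mean(0))
P=plane(w,[[283,110],[411,111],[395,303],[286,303]],.052);print(P.round(4),P.mean(0))
E
python3 go.py .524 -.005 .057 6.2
```

```text
[[ 0.5087  0.0586  0.072 ]
 [ 0.5289  0.0609  0.072 ]
 [ 0.5454 -0.073   0.072 ]
 [ 0.5234 -0.0756  0.072 ]] [ 0.52660702 -0.0072762   0.072     ]
[[ 0.5598 -0.0407  0.092 ]
 [ 0.5707 -0.0395  0.092 ]
 [ 0.5788 -0.0887  0.092 ]
 [ 0.568  -0.09    0.092 ]] [ 0.56933061 -0.06472424  0.092     ]
[[ 0.4903  0.0615  0.052 ]
 [ 0.5862  0.0718  0.052 ]
 [ 0.6047 -0.0956  0.052 ]
 [ 0.5068 -0.1069  0.052 ]] [ 0.54699293 -0.0173086   0.052     ]
t 1.9 pos [0.5246 0.0012 0.1707] yyaw 6.52 tilt z [ 4.0e-04  8.2e-03 -1.0e+00] q [-0.09  0.18  1.92  0.01  1.04 -0.2 ] F [ 0.1 -0.5 -0.1] T [-0.    0.02  0.03] w 0.0852
slide [-0.007  -0.0014  0.1136] roll 0.32
```

move_arm --commands '[{"slide":[-0.006,0,0.03],"roll":0.3,"grip":0.085},{"slide":[-0.006,0,0.06],"roll":0.3,"grip":0.085},{"slide":[-0.006,0,0.09],"roll":0.3,"grip":0.085},{"slide":[-0.006,0,0.113],"roll":0.3,"grip":0.085},{"slide":[-0.006,0,0.113],"roll":0.3,"grip":0.085},{"slide":[-0.006,0,0.113],"roll":0.3,"grip":0.085},{"slide":[-0.006,0,0.113],"roll":0.3,"grip":0.085}]'

```text
time_s: 2.6
tool_pos: [0.5266, -0.0046, 0.0592]
tool_rot: [0.668, 0.744, 0.004, -0.001]
wrist_force: [-0.5, 1.3, 0.0]
grip_width: 0.0848
```

```bash
python3 go.py .5255 -.005 .057 6.2
```

```text
t 2.6 pos [ 0.5266 -0.0046  0.0592] yyaw 6.16 tilt z [ 0.0034  0.0078 -1.    ] q [-0.1   0.36  1.98  0.01  0.81 -0.21] F [-0.5  1.3  0. ] T [ 0.01 -0.04  0.01] w 0.0848
slide [-0.0003 -0.0012  0.0022] roll -0.04
```

Well placed, so I'm closing the fingers.

move_arm --commands '[{"slide":[0,0,0.001],"roll":0,"grip":0.05},{"slide":[0,0,0.001],"roll":0,"grip":0.03},{"slide":[0,0,0.001],"roll":0,"grip":0.01},{"slide":[0,0,0.001],"roll":0,"grip":0.01},{"slide":[0,0,0.001],"roll":0,"grip":0.01},{"slide":[0,0,0.001],"roll":0,"grip":0.01},{"slide":[0,0,0.001],"roll":0,"grip":0.01},{"slide":[0,0,0.001],"roll":0,"grip":0.01}]' --grip_force 40

```text
time_s: 3.4
tool_pos: [0.5272, -0.0045, 0.0587]
tool_rot: [0.668, 0.744, 0.004, -0.001]
wrist_force: [-0.2, 0.2, 4.7]
grip_width: 0.0211
```

```bash
python3 go.py .503 -.293 .17 -84.1
```

```text
t 3.4 pos [ 0.5272 -0.0045  0.0587] yyaw 6.16 tilt z [ 0.0044  0.0078 -1.    ] q [-0.1   0.36  1.98  0.01  0.81 -0.21] F [-0.2  0.2  4.7] T [ 0.04 -0.07  0.03] w 0.0211
slide [-0.2834 -0.0544 -0.1136] roll -89.74
```

move_arm --commands '[{"slide":[0,0,-0.03],"roll":0,"grip":0.01},{"slide":[0,0,-0.07],"roll":0,"grip":0.01},{"slide":[0,0,-0.11],"roll":0,"grip":0.01},{"slide":[0,0,-0.125],"roll":0,"grip":0.01},{"slide":[0,0,-0.125],"roll":0,"grip":0.01},{"slide":[0,0,-0.125],"roll":0,"grip":0.01}]'

```text
time_s: 4.0
tool_pos: [0.5257, -0.0054, 0.1827]
tool_rot: [0.668, 0.744, 0.004, -0.002]
wrist_force: [0.2, -0.3, -0.3]
grip_width: 0.0208
```

```bash
python3 go.py .503 -.293 .17 -84.1
python3 - <<'E'
from station import arm
import cv2,pickle
from h import *
c=arm.camera("wrist");cv2.imwrite("pics/w3.png",c["image"][:,:,::-1])
E
```

```text
t 4.0 pos [ 0.5257 -0.0054  0.1827] yyaw 6.16 tilt z [ 0.0027  0.008  -1.    ] q [-0.1   0.17  1.91  0.01  1.06 -0.21] F [ 0.2 -0.3 -0.3] T [ 0.01 -0.    0.01] w 0.0208
slide [-0.2835 -0.0535  0.0103] roll -89.74
```

View pics/w3.png

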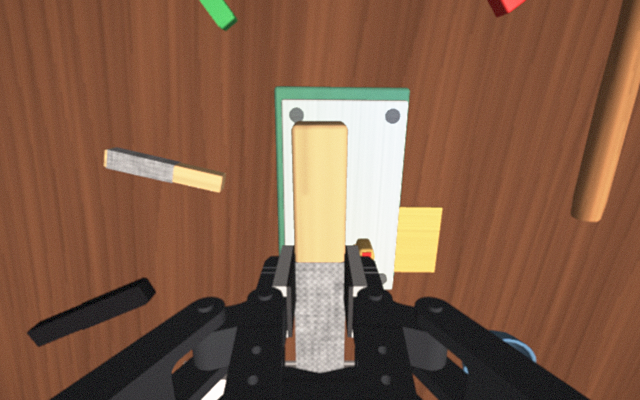

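The stick is held level between the pads. Next I carry it to the tray and rotate it.

move_arm --commands '[{"slide":[-0.03,-0.005,0],"roll":8,"grip":0.01},{"slide":[-0.06,-0.011,0],"roll":16,"grip":0.01},{"slide":[-0.09,-0.017,0],"roll":24,"grip":0.01},{"slide":[-0.12,-0.023,0],"roll":32,"grip":0.01},{"slide":[-0.15,-0.028,0],"roll":40,"grip":0.01},{"slide":[-0.18,-0.034,0],"roll":48,"grip":0.01},{"slide":[-0.21,-0.04,0],"roll":56,"grip":0.01},{"slide":[-0.24,-0.045,0],"roll":64,"grip":0.01},{"slide":[-0.27,-0.051,0],"roll":72,"grip":0.01},{"slide":[-0.283,-0.053,0],"roll":80,"grip":0.01}]'

```text
time_s: 5.05
tool_pos: [0.5009, -0.2941, 0.1766]
tool_rot: [0.991, 0.137, -0.001, -0.005]
wrist_force: [0.7, 0.1, -0.8]
grip_width: 0.0211
```

```bash
python3 go.py .503 -.293 .13 -84.1
```

```text
t 5.05 pos [ 0.5009 -0.2941  0.1766] yyaw -74.29 tilt z [-0.003   0.0098 -0.9999] q [-0.61  0.29  1.78  0.01  1.08  0.68] F [ 0.7  0.1 -0.8] T [-0.03  0.01 -0.04] w 0.0211
slide [ 0.0023 -0.      0.0466] roll 9.81
```

move_arm --commands '[{"slide":[0.002,0,0],"roll":8,"grip":0.01},{"slide":[0.002,0,0],"roll":9.8,"grip":0.01},{"slide":[0.002,0,0],"roll":9.8,"grip":0.01},{"slide":[0.002,0,0],"roll":9.8,"grip":0.01}]'

```text
time_s: 5.45
tool_pos: [0.5018, -0.2928, 0.1745]
tool_rot: [0.999, 0.052, -0.003, -0.006]
wrist_force: [0.0, -0.7, -0.3]
grip_width: 0.0213
```

```bash
python3 go.py .503 -.293 .013 -84.1
python3 - <<'E'
from station import arm
import cv2,pickle
from h import *
a=arm.camera("wrist");b=arm.camera("scene");t=arm.camera("top")
pickle.dump(a,open("w4.pkl","wb"))
i=np.vstack([cv2.resize(a["image"],(480,300)),np.hstack([b["image"][170:320,130:370],t["image"][150:300,350:590]])])
cv2.imwrite("pics/w4.png",i[:,:,::-1])
E
```

```text
t 5.45 pos [ 0.5018 -0.2928  0.1745] yyaw -84.04 tilt z [-0.0061  0.0119 -0.9999] q [-0.61  0.29  1.78  0.01  1.08  0.86] F [ 0.  -0.7 -0.3] T [-0.01  0.07  0.01] w 0.0213
slide [0.002  0.0023 0.1615] roll 0.06
```

View pics/w4.png

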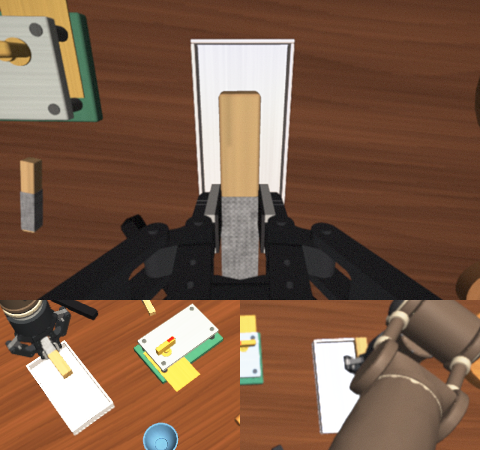

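The stick is centred across the tray (stick about 240, tray about 243, wrist view at 480 px width). I'll check along the tray using its far rim corners at about (255,53) and (391,53) in full-resolution pixels.

Run:
```python
import pickle
from h import *
w=pickle.load(open("w4.pkl","rb"))
P=plane(w,[[256,53],[391,53],[262,200],[384,200]],.028);print(P.round(4))
f=P[:2].mean(0);a=np.radians(5.9);print("centre",f[:2]-.105*np.array([np.cos(a),np.sin(a)]))
```

```text
[[ 0.6    -0.2305  0.028 ]
 [ 0.6109 -0.3366  0.028 ]
 [ 0.4775 -0.2414  0.028 ]
 [ 0.4894 -0.3511  0.028 ]]
centre [ 0.50099066 -0.29433256]
```

move_arm --commands '[{"slide":[0,0.001,0.04],"roll":0,"grip":0.01},{"slide":[0,0.001,0.08],"roll":0,"grip":0.01},{"slide":[0,0.001,0.11],"roll":0,"grip":0.01},{"slide":[0,0.001,0.135],"roll":0,"grip":0.01},{"slide":[0,0.001,0.15],"roll":0,"grip":0.01},{"slide":[0,0.001,0.156],"roll":0,"grip":0.01},{"slide":[0,0.001,0.16],"roll":0,"grip":0.01},{"slide":[0,0.001,0.161],"roll":0,"grip":0.01},{"slide":[0,0.001,0.161],"roll":0,"grip":0.01},{"slide":[0,0.001,0.161],"roll":0,"grip":0.01}]'

```text
time_s: 6.6
tool_pos: [0.5029, -0.2931, 0.0161]
tool_rot: [0.999, 0.052, -0.001, -0.005]
wrist_force: [-0.1, 0.5, -0.7]
grip_width: 0.0211
```

```bash
python3 go.py .502 -.293 .011 -84.1
```

```text
t 6.6 pos [ 0.5029 -0.2931  0.0161] yyaw -84.04 tilt z [-0.0021  0.0091 -1.    ] q [-0.61  0.52  1.84  0.01  0.79  0.85] F [-0.1  0.5 -0.7] T [ 0.08 -0.02  0.01] w 0.0211
slide [-0.0009 -0.0001  0.0051] roll 0.06
```

move_arm --commands '[{"slide":[0,0,0.002],"roll":0,"grip":0.01},{"slide":[0,0,0.004],"roll":0,"grip":0.01},{"slide":[0,0,0.006],"roll":0,"grip":0.01},{"slide":[0,0,0.006],"roll":0,"grip":0.01},{"slide":[0,0,0.006],"roll":0,"grip":0.01}]'

```text
time_s: 7.1
tool_pos: [0.5031, -0.2933, 0.0108]
tool_rot: [0.999, 0.052, -0.001, -0.004]
wrist_force: [-1.3, 0.5, 5.2]
grip_width: 0.0209
```

```bash
python3 go.py .502 -.293 .011 -84.1
```

```text
t 7.1 pos [ 0.5031 -0.2933  0.0108] yyaw -84.04 tilt z [-0.0018  0.0088 -1.    ] q [-0.61  0.53  1.84  0.01  0.78  0.85] F [-1.3  0.5  5.2] T [0.07 0.06 0.04] w 0.0209
slide [-0.0011 -0.0004 -0.0002] roll 0.06
```

The stick is touching the floor (5 N), so I release it and retreat.

move_arm --commands '[{"slide":[0,0,0],"roll":0,"grip":0.03},{"slide":[0,0,0],"roll":0,"grip":0.04},{"slide":[0,0,0],"roll":0,"grip":0.045},{"slide":[0,0,0],"roll":0,"grip":0.045},{"slide":[0,0,-0.02],"roll":0,"grip":0.045},{"slide":[0,0,-0.05],"roll":0,"grip":0.045},{"slide":[0,0,-0.1],"roll":0,"grip":0.045},{"slide":[0,0,-0.15],"roll":0,"grip":0.045},{"slide":[0,0,-0.17],"roll":0,"grip":0.045},{"slide":[0,0,-0.17],"roll":0,"grip":0.045}]'

```text
time_s: 8.1
tool_pos: [0.5063, -0.2967, 0.1858]
tool_rot: [0.999, 0.052, 0.003, -0.001]
wrist_force: [0.0, 0.1, 0.2]
grip_width: 0.0451
```

```bash
python3 go.py .569 -.0645 .19 7
python3 - <<'E'
from station import arm
import cv2,pickle
a=arm.camera("wrist")
pickle.dump(a,open("w5.pkl","wb"))
cv2.imwrite("pics/w5.png",a["image"][:,:,::-1])
E
```

```text
t 8.1 pos [ 0.5063 -0.2967  0.1858] yyaw -84.03 tilt z [ 0.0062  0.0033 -1.    ] q [-0.61  0.28  1.77  0.01  1.09  0.86] F [0.  0.1 0.2] T [-0.02 -0.   -0.03] w 0.0451
slide [ 0.0865 -0.2245 -0.0031] roll 88.97
```

View pics/w5.png

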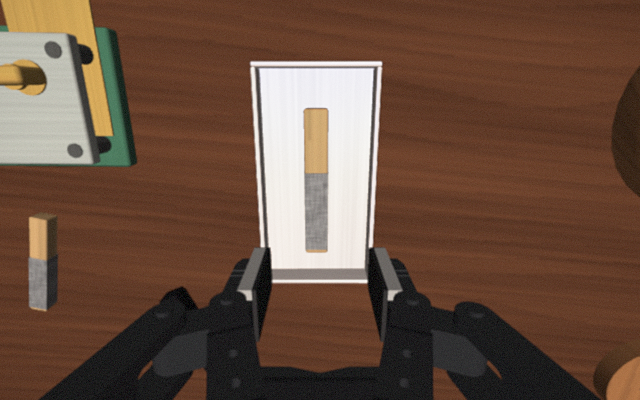

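The stick lies flat and centred in the tray at (316,180). Now I move to a hover over the thumbscrew.

move_arm --commands '[{"slide":[0.009,-0.023,0],"roll":-8,"grip":0.06},{"slide":[0.017,-0.045,0],"roll":-16,"grip":0.06},{"slide":[0.026,-0.068,0],"roll":-24,"grip":0.06},{"slide":[0.034,-0.09,0],"roll":-32,"grip":0.06},{"slide":[0.043,-0.112,0],"roll":-40,"grip":0.06},{"slide":[0.052,-0.135,0],"roll":-48,"grip":0.06},{"slide":[0.06,-0.157,0],"roll":-56,"grip":0.06},{"slide":[0.07,-0.18,0],"roll":-64,"grip":0.06},{"slide":[0.078,-0.202,0],"roll":-72,"grip":0.06},{"slide":[0.086,-0.224,0],"roll":-80,"grip":0.06}]'

```text
time_s: 9.15
tool_pos: [0.5649, -0.0624, 0.1811]
tool_rot: [0.73, 0.684, 0.001, -0.004]
wrist_force: [-0.4, 0.8, -0.6]
grip_width: 0.0599
```

move_arm --commands '[{"slide":[0,0,0],"roll":-8,"grip":0.06},{"slide":[0,0,0],"roll":-11,"grip":0.06},{"slide":[0,0,0],"roll":-11,"grip":0.06},{"slide":[0,0,0],"roll":-11,"grip":0.06}]'

```text
time_s: 9.55
tool_pos: [0.5636, -0.0622, 0.1791]
tool_rot: [0.661, 0.75, 0.001, -0.005]
wrist_force: [-0.4, 0.1, -0.1]
grip_width: 0.06
```

```bash
python3 go.py .569 -.0645 .09 7
python3 - <<'E'
from station import arm
import cv2,pickle
a=arm.camera("wrist");b=arm.camera("scene");t=arm.camera("top")
pickle.dump(a,open("w6.pkl","wb"));pickle.dump(b,open("s6.pkl","wb"))
cv2.imwrite("pics/w6.png",a["image"][:,:,::-1])
E
```

```text
t 9.55 pos [ 0.5636 -0.0622  0.1791] yyaw 7.22 tilt z [-0.0073  0.0081 -0.9999] q [-0.19  0.26  1.81  0.01  1.08 -0.32] F [-0.4  0.1 -0.1] T [ 0.    0.03 -0.01] w 0.06
slide [-0.0037  0.0056  0.089 ] roll 0.22
```

View pics/w6.png

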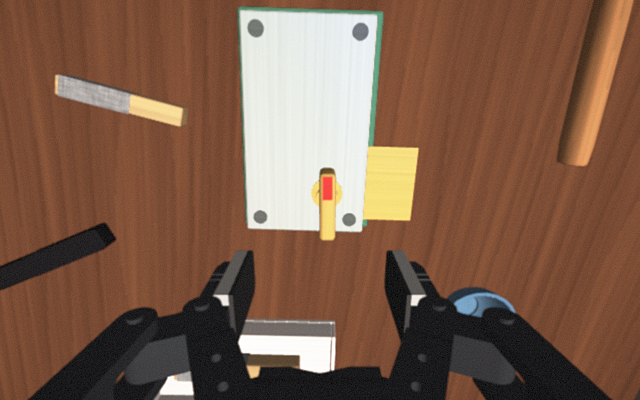

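The wing top spans (321..335, 178..239), vertical in the image, so it is parallel to the fingers' plane, with the red end at the top.

Run:
```python
import pickle
from h import *
w=pickle.load(open("w6.pkl","rb"))
P=plane(w,[[321,178],[335,178],[335,239],[321,239]],.092);print(P.round(4),P.mean(0))
d=P[:2].mean(0)-P[2:].mean(0);print(np.degrees(np.arctan2(d[1],d[0])))
Q=plane(w,[[242,15],[376,16],[363,232],[249,227]],.052);print(Q.round(4));d=(Q[0]+Q[1]-Q[2]-Q[3]);print(np.degrees(np.arctan2(d[1],d[0])), Q.mean(0))
```

```text
[[ 0.562  -0.0435  0.092 ]
 [ 0.5718 -0.0422  0.092 ]
 [ 0.5783 -0.0887  0.092 ]
 [ 0.568  -0.09    0.092 ]] [ 0.57001515 -0.0661103   0.092     ]
97.6458409921906
[[ 0.4916  0.0588  0.052 ]
 [ 0.5872  0.0702  0.052 ]
 [ 0.6056 -0.0969  0.052 ]
 [ 0.5069 -0.1049  0.052 ]]
95.80741058482674 [ 0.54779702 -0.01822282  0.052     ]
```

move_arm --commands '[{"slide":[-0.003,0.006,0.02],"roll":-0.3,"grip":0.06},{"slide":[-0.003,0.006,0.05],"roll":-0.3,"grip":0.06},{"slide":[-0.003,0.006,0.08],"roll":-0.3,"grip":0.06},{"slide":[-0.003,0.006,0.1],"roll":-0.3,"grip":0.06},{"slide":[-0.003,0.006,0.115],"roll":-0.3,"grip":0.06},{"slide":[-0.003,0.006,0.117],"roll":-0.3,"grip":0.06},{"slide":[-0.003,0.006,0.117],"roll":-0.3,"grip":0.06},{"slide":[-0.003,0.006,0.117],"roll":-0.3,"grip":0.06}]'

```text
time_s: 10.5
tool_pos: [0.5716, -0.0642, 0.0647]
tool_rot: [0.659, 0.752, 0.002, -0.003]
wrist_force: [0.3, -0.3, -0.1]
grip_width: 0.06
```

```bash
python3 go.py .5697 -.0655 .062 7.4
python3 - <<'E'
from station import arm
import cv2,pickle
a=arm.camera("wrist");b=arm.camera("scene")
import numpy as np
cv2.imwrite("pics/w7.png",np.hstack([a["image"][100:400,160:480],cv2.resize(b["image"][150:260,250:370],None,fx=2.7,fy=2.7)[:300]][0:2] if False else [a["image"][100:397,160:480],cv2.resize(b["image"][150:260,250:370],(324,297))])[:,:,::-1])
E
```

```text
t 10.5 pos [ 0.5716 -0.0642  0.0647] yyaw 7.52 tilt z [-0.0023  0.0071 -1.    ] q [-0.19  0.43  1.85  0.01  0.86 -0.33] F [ 0.3 -0.3 -0.1] T [ 0.   -0.03 -0.04] w 0.06
slide [-0.001  -0.002   0.0027] roll 0.12
```

View pics/w7.png

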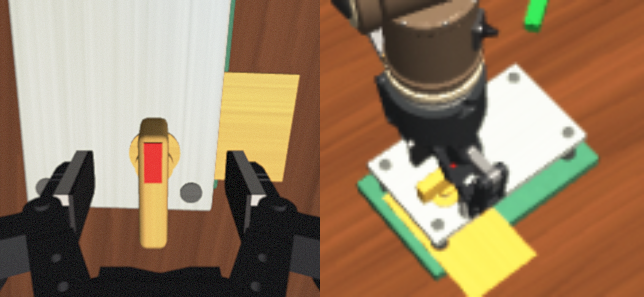

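The wing sits between the fingers about 2 mm off centre, which agrees with the numbers. I'll correct that and pinch.

move_arm --commands '[{"slide":[-0.001,-0.002,0.002],"roll":0,"grip":0.06},{"slide":[-0.001,-0.002,0.002],"roll":0,"grip":0.04},{"slide":[-0.001,-0.002,0.002],"roll":0,"grip":0.02},{"slide":[-0.001,-0.002,0.002],"roll":0,"grip":0.0},{"slide":[-0.001,-0.002,0.002],"roll":0,"grip":0.0},{"slide":[-0.001,-0.002,0.002],"roll":0,"grip":0.0},{"slide":[-0.001,-0.002,0.002],"roll":0,"grip":0.0},{"slide":[-0.001,-0.002,0.002],"roll":0,"grip":0.0},{"slide":[-0.001,-0.002,0.002],"roll":0,"grip":0.0}]' --grip_force 50

```text
time_s: 11.5
tool_pos: [0.5692, -0.0655, 0.0631]
tool_rot: [0.659, 0.752, 0.002, -0.004]
wrist_force: [-3.7, -0.3, 5.0]
grip_width: 0.0113
```

```bash
python3 go.py .5697 -.0655 .062 -84.1
```

```text
t 11.5 pos [ 0.5692 -0.0655  0.0631] yyaw 7.54 tilt z [-0.0034  0.007  -1.    ] q [-0.19  0.43  1.86  0.01  0.86 -0.33] F [-3.7 -0.3  5. ] T [-0.01  0.51 -0.01] w 0.0113
slide [-0.0001  0.0005  0.0011] roll -88.36
```

It is pinched at 11.3 mm. I turn clockwise in steps.

move_arm --commands '[{"slide":[0,0,0],"roll":5,"grip":0.0},{"slide":[0,0,0],"roll":10,"grip":0.0},{"slide":[0,0,0],"roll":15,"grip":0.0},{"slide":[0,0,0],"roll":20,"grip":0.0},{"slide":[0,0,0],"roll":25,"grip":0.0},{"slide":[0,0,0],"roll":30,"grip":0.0},{"slide":[0,0,0],"roll":35,"grip":0.0},{"slide":[0,0,0],"roll":40,"grip":0.0},{"slide":[0,0,0],"roll":40,"grip":0.0}]'

```text
time_s: 12.4
tool_pos: [0.569, -0.0655, 0.0631]
tool_rot: [0.877, 0.481, 0.0, -0.004]
wrist_force: [-2.9, 0.1, 3.8]
grip_width: 0.0111
```

```bash
python3 go.py .5697 -.0655 .062 -84.1
```

```text
t 12.4 pos [ 0.569  -0.0655  0.0631] yyaw -32.46 tilt z [-0.0037  0.007  -1.    ] q [-0.19  0.43  1.86  0.01  0.86  0.37] F [-2.9  0.1  3.8] T [-0.05  0.24 -0.05] w 0.0111
slide [0.0004 0.0006 0.0011] roll 51.64
```

move_arm --commands '[{"slide":[0,0,0],"roll":5,"grip":0.0},{"slide":[0,0,0],"roll":10,"grip":0.0},{"slide":[0,0,0],"roll":15,"grip":0.0},{"slide":[0,0,0],"roll":20,"grip":0.0},{"slide":[0,0,0],"roll":25,"grip":0.0},{"slide":[0,0,0],"roll":30,"grip":0.0},{"slide":[0,0,0],"roll":35,"grip":0.0},{"slide":[0,0,0],"roll":40,"grip":0.0},{"slide":[0,0,0],"roll":45,"grip":0.0},{"slide":[0,0,0],"roll":48,"grip":0.0}]'

```text
time_s: 13.4
tool_pos: [0.5688, -0.0654, 0.0631]
tool_rot: [0.997, 0.083, -0.002, -0.004]
wrist_force: [-2.9, 0.5, 3.2]
grip_width: 0.0112
```

move_arm --commands '[{"slide":[0,0,0],"roll":1,"grip":0.0},{"slide":[0,0,0],"roll":2,"grip":0.0},{"slide":[0,0,0],"roll":2,"grip":0.0}]'

```text
time_s: 13.7
tool_pos: [0.5688, -0.0654, 0.0631]
tool_rot: [0.998, 0.066, -0.002, -0.004]
wrist_force: [-3.3, -0.1, 3.2]
grip_width: 0.0112
```

```bash
python3 go.py .5697 -.0655 .062 -84.1
```

```text
t 13.7 pos [ 0.5688 -0.0654  0.0631] yyaw -82.42 tilt z [-0.0038  0.0069 -1.    ] q [-0.19  0.43  1.86  0.01  0.86  1.24] F [-3.3 -0.1  3.2] T [-0.2   0.11 -0.04] w 0.0112
slide [0.0008 0.0003 0.0011] roll 1.68
```

Still turning freely (0.04 N m). I go on 1° per row until the torque rises.

move_arm --commands '[{"slide":[0,0,0],"roll":1,"grip":0.0},{"slide":[0,0,0],"roll":1.7,"grip":0.0},{"slide":[0,0,0],"roll":1.7,"grip":0.0}]'

```text
time_s: 14.0
tool_pos: [0.5689, -0.0653, 0.0631]
tool_rot: [0.999, 0.051, -0.002, -0.004]
wrist_force: [-3.7, -0.2, 3.1]
grip_width: 0.0113
```

```bash
python3 go.py
```

```text
t 14.0 pos [ 0.5689 -0.0653  0.0631] yyaw -84.14 tilt z [-0.0038  0.007  -1.    ] q [-0.19  0.43  1.86  0.01  0.86  1.27] F [-3.7 -0.2  3.1] T [-0.29  0.15 -0.06] w 0.0113
```

move_arm --commands '[{"slide":[0,0,0],"roll":1,"grip":0.0},{"slide":[0,0,0],"roll":2,"grip":0.0},{"slide":[0,0,0],"roll":2,"grip":0.0}]'

```text
time_s: 14.3
tool_pos: [0.5688, -0.0653, 0.0631]
tool_rot: [0.999, 0.035, -0.002, -0.003]
wrist_force: [-2.9, 0.6, 4.1]
grip_width: 0.0113
```

```bash
python3 go.py
```

```text
t 14.3 pos [ 0.5688 -0.0653  0.0631] yyaw -86.0 tilt z [-0.0042  0.0063 -1.    ] q [-0.19  0.43  1.86  0.01  0.86  1.3 ] F [-2.9  0.6  4.1] T [-0.07  0.18  0.97] w 0.0113
```

The torque jumped to 0.97 N m, so it is seated, with contact between tool yaw -84.1° and -86°. I hold there and verify by camera.

move_arm --commands '[{"slide":[0,0,0],"roll":0.5,"grip":0.0},{"slide":[0,0,0],"roll":0.5,"grip":0.0},{"slide":[0,0,0],"roll":0.5,"grip":0.0}]'

```text
time_s: 14.6
tool_pos: [0.5688, -0.0653, 0.0632]
tool_rot: [1.0, 0.031, -0.002, -0.003]
wrist_force: [-3.1, 0.8, 2.5]
grip_width: 0.0112
```

```bash
python3 go.py
python3 - <<'E'
from station import arm
import cv2,numpy as np
a=arm.camera("wrist");b=arm.camera("top")
cv2.imwrite("pics/w8.png",np.hstack([a["image"][100:400,100:540],cv2.resize(b["image"][160:260,270:390],(360,300))])[:,:,::-1])
E
```

```text
t 14.6 pos [ 0.5688 -0.0653  0.0632] yyaw -86.43 tilt z [-0.0041  0.006  -1.    ] q [-0.19  0.43  1.86  0.01  0.86  1.31] F [-3.1  0.8  2.5] T [-0.02  0.19  1.15] w 0.0112
```

View pics/w8.png

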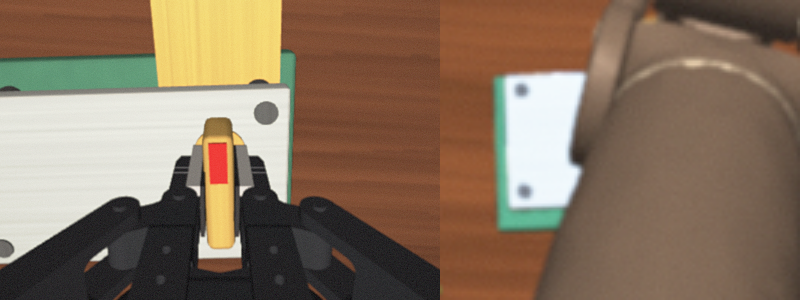

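Seated: the red end (218,160) points along the clamp's +x, aligned with the sheet. Now I back off a quarter turn, to tool yaw about +5°.

move_arm --commands '[{"slide":[0,0,0],"roll":-5,"grip":0.0},{"slide":[0,0,0],"roll":-10,"grip":0.0},{"slide":[0,0,0],"roll":-15,"grip":0.0},{"slide":[0,0,0],"roll":-20,"grip":0.0},{"slide":[0,0,0],"roll":-25,"grip":0.0},{"slide":[0,0,0],"roll":-30,"grip":0.0},{"slide":[0,0,0],"roll":-35,"grip":0.0},{"slide":[0,0,0],"roll":-40,"grip":0.0},{"slide":[0,0,0],"roll":-45,"grip":0.0},{"slide":[0,0,0],"roll":-50,"grip":0.0}]'

```text
time_s: 15.7
tool_pos: [0.569, -0.0655, 0.0631]
tool_rot: [0.893, 0.449, 0.0, -0.004]
wrist_force: [-4.0, -1.1, 3.0]
grip_width: 0.0115
```

```bash
python3 go.py .5692 -.0655 .063 5
```

```text
t 15.7 pos [ 0.569  -0.0655  0.0631] yyaw -36.58 tilt z [-0.0035  0.0074 -1.    ] q [-0.19  0.43  1.86  0.01  0.86  0.44] F [-4.  -1.1  3. ] T [-0.18  0.11 -0.05] w 0.0115
slide [0.0001 0.0002 0.0001] roll -41.58
```

move_arm --commands '[{"slide":[0,0,0],"roll":-5,"grip":0.0},{"slide":[0,0,0],"roll":-10,"grip":0.0},{"slide":[0,0,0],"roll":-15,"grip":0.0},{"slide":[0,0,0],"roll":-20,"grip":0.0},{"slide":[0,0,0],"roll":-25,"grip":0.0},{"slide":[0,0,0],"roll":-30,"grip":0.0},{"slide":[0,0,0],"roll":-35,"grip":0.0},{"slide":[0,0,0],"roll":-39,"grip":0.0},{"slide":[0,0,0],"roll":-41.5,"grip":0.0},{"slide":[0,0,0],"roll":-41.5,"grip":0.0}]'

```text
time_s: 16.7
tool_pos: [0.5691, -0.0655, 0.0631]
tool_rot: [0.678, 0.735, 0.002, -0.004]
wrist_force: [-1.5, 0.0, 2.5]
grip_width: 0.0115
```

move_arm --commands '[{"slide":[0,0,0],"roll":0,"grip":0.0},{"slide":[0,0,0],"roll":0,"grip":0.0},{"slide":[0,0,0],"roll":0,"grip":0.0},{"slide":[0,0,0],"roll":0,"grip":0.0},{"slide":[0,0,0],"roll":0,"grip":0.0}]'

```text
time_s: 17.2
tool_pos: [0.5692, -0.0655, 0.0631]
tool_rot: [0.678, 0.735, 0.002, -0.004]
wrist_force: [-2.4, -0.2, 3.2]
grip_width: 0.0111
```

```bash
python3 go.py
python3 - <<'E'
from station import arm
import cv2,numpy as np,pickle
a=arm.camera("wrist");b=arm.camera("top");s=arm.camera("scene");pickle.dump(a,open("w9.pkl","wb"))
i=np.hstack([a["image"],np.zeros((400,0,3),np.uint8)])[100:400,100:500]
cv2.imwrite("pics/w9.png",np.vstack([np.hstack([i,cv2.resize(s["image"],(400,250))[:,:] if False else cv2.resize(s["image"],(400,300))]),cv2.resize(b["image"],(800,500))[100:400]])[:,:,::-1])
E
```

```text
t 17.2 pos [ 0.5692 -0.0655  0.0631] yyaw 4.64 tilt z [-0.0029  0.0086 -1.    ] q [-0.19  0.43  1.86  0.01  0.86 -0.28] F [-2.4 -0.2  3.2] T [-0.07  0.28 -0.01] w 0.0111
```

View pics/w9.png

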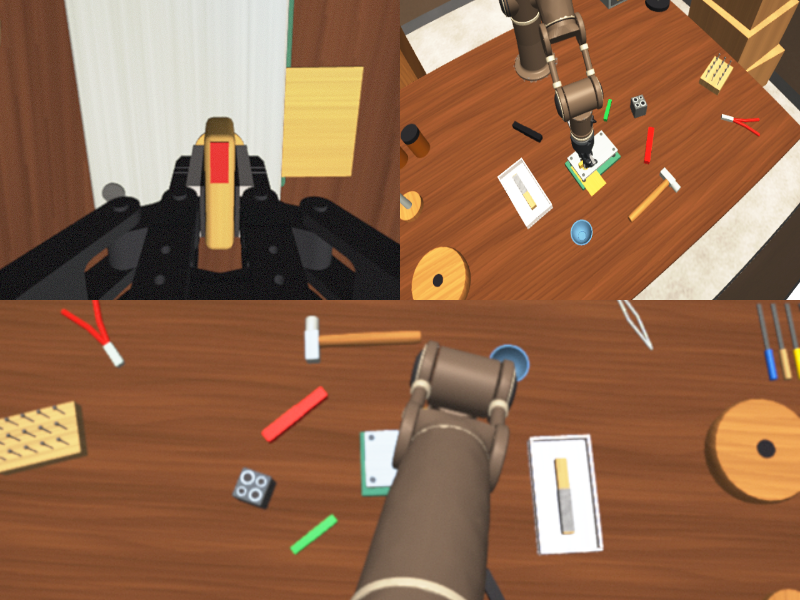

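The wing is held in the pads with its red end at the clamp's +y, about 90° back from the seat. The stick is in the tray at (565,495) and the bystanders are in place. I'm handing in.

```bash
python3 -c "
from station import arm
print(arm.close_job())"
```

```text
the job is handed in; nothing more can be done
None
```

I did the whole job and handed it in at about 17 s of the 72 s allowed; the hand-in gives no verdict.

- **Emery stick:** I lifted it off the clamp and laid it in the tray. It was let go, flat, and within a few millimetres of the tray's centre. The last pictures show it still there.
- **Thumbscrew:** I turned it clockwise until the torque jumped from about 0.05 to about 1 N m. The red end then pointed along the clamp's +x.
- **Back-off and hold:** I backed it off about 90° from the seat, to roughly -1.55 rad. The fingers hold it still with a 50 N grip at 11 mm opening. The seat angle is uncertain by about 1° because the gripper gives a little, well within the 0.2 rad tolerance.
- **Bystanders:** The doming block, bowl and hammer look unmoved in the last pictures, though I did not measure them.
- **Upsets:** One move call was refused for a missing grip value, and nothing moved. A tray estimate from a picture taken while the arm was still moving disagreed by about 7 mm. I discarded it and used a steady picture instead.

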